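# Strip the pump-head stack onto its laying-out places

### The job

The cleaned parts of the vacuum pump's head are stacked on the bench. Take the stack apart from the top down and lay each part flat on its own place: first the black filler cap in the round dish, then the hexagonal brass plug in the hexagonal tray, then the ring over the post of the round stand, and last the square end plate in the square tray. Let no part topple, and leave the small green tin standing where it is.

Things in the scene. Friction and masses are not known exactly. Their poses are not given: they have to be found in the camera images.
- filler_cap: Black knurled plastic oil filler cap, an upright cylinder 26 mm in diameter (27 over the knurls) and 30 mm high, about 30 g. Starts on top of the stack, standing on the hexagonal plug. Origin: centre of its underside, z up along its axis. It belongs in the round dish.
- hex_plug: Solid brass hexagonal prism, 40 mm across flats (46 across corners), 26 mm high, about 200 g, its two hexagonal faces level. Second in the stack, lying on the ring, under the cap. Origin: centre of its underside, z up; its own x axis is square to a pair of flats (as are the directions 60 and 120 degrees from it). It belongs in the hexagonal tray, in any yaw.
- cylinder_ring: Plain aluminium ring, 56 mm outside diameter, 30 mm bore right through, 26 mm high, about 140 g. Third in the stack, lying on the square plate, under the plug (which hides its bore). Origin: centre of its underside, z up along its axis. It belongs over the post of the post stand, resting on the stand's base.
- end_plate: Square aluminium end plate, 66 x 66 mm and 24 mm high, about 270 g, four small dark bolt holes drawn in its corners. Bottom of the stack, lying on the bench. Origin: centre of its underside, z up; x and y are square to its sides. It belongs in the square tray, its sides parallel to the tray's. The stack is 106 mm high, held by its weight alone.
- round_dish: Round steel dish with a dark rubber floor, fixed to the bench, 52 mm outside and 44 mm inside diameter; floor 3 mm and rim 7 mm above the bench. Origin: centre of its underside on the bench, z up. Place of the filler cap.
- hex_tray: Hexagonal steel tray with a dark rubber floor, fixed to the bench, 66 mm outside and 58 mm inside across flats; floor 3 mm and rim 7 mm above the bench. Origin: centre of its underside on the bench, z up; x square to a pair of its sides. Place of the hexagonal plug.
- post_stand: Stand fixed to the bench: dark rubber-covered round base 84 mm in diameter and 6 mm thick, no rim, with one upright central steel post 14 mm in diameter whose tapered tip is 42 mm above the bench. Origin: centre of its underside on the bench, z up along the post. Place of the ring.
- square_tray: Square steel tray with a dark rubber floor, fixed to the bench, 92 x 92 mm outside, 84 x 84 mm inside; floor 3 mm and rim 7 mm above the bench. Origin: centre of its underside on the bench, z up; x and y along its sides. Place of the end plate.
- tin: Small green tin with a steel lid, 46 mm in diameter, 58 mm high, loose, 150 g, standing at the far side of the work area. Origin: centre of its underside, z up. A bystander: leave it standing where it is. Other small loose parts (nut, bolt, bearing, spring, up to 54 mm high) stand at least 75 mm from the centres of the places and the stack.
Things that resemble listed ones, but are neither listed nor needed, are in the scene too. What is shaped like the end_plate but red or turquoise is not meant.

How it is judged:
By the outcome, as a careful person would: the job done as asked, in the order asked, and still so for the second after the job is handed in, with the robot touching nothing.
It also fails if it takes over 118 s, if anything falls off the work surface, if the arm or the gripper's body presses on something with over 40 N, if the wrist force passes 120 N, or if a joint passes its speed limit or range.

### The arm

A 6-joint arm with a two-finger parallel gripper is mounted at the origin on the work surface. World frame = base frame: x ahead of the robot, y to its left, z up, the work surface at z = 0. Lengths are in m, angles in rad, forces in N, time in s.
With the tool pointing down it reaches from about 0.325 to 0.75 m from the base axis. Payload 7.6 kg.
Tool frame: the origin (TCP) lies midway between the tips of the shut fingers; the grasp point (between the pads) lies 19 mm behind it; z points along the fingers, y is the direction in which the jaws open and shut (so a half turn about z gives the same grasp; the last joint's range is limited). The gripper opens to 85 mm and grips with 20 to 120 N. Pads are 22 mm wide; open, the fingers measure 114 mm over their backs; the gripper's body (76 mm by 85 mm) begins 54 mm behind the grasp point. The pads swing forward as they close: fully open they stand 13 mm farther back than shut.
Start: joints at [1.12, 0.052, 1.401, -0, 1.689, -0.07], TCP at [0.195, 0.487, 0.231] pointing down, gripper open.
Joint ranges: [-2.9, 2.9], [-0.91, 2.17], [0.12, 2.37], [-1.06, 4.2], [0.26, 2.73], [-2.93, 2.93]. Speed limits (rad/s): [2.57, 2.57, 3.01, 3.14, 3.14, 3.14].

### API

Orientations are given as a unit quaternion [w, x, y, z].
In Python, from plant import monitor, vision, arm gives the robot as it stands.
- The arm moves only by the tool step_arm, never from a script. Its argument "series" is a list of rows, each a list of 5 numbers: the shift along the tool's x, y, z in cm, then the turn about the tool's z in degrees, then the finger opening in cm, from 0 to 8.54. A call has 1 to 10 rows; each row shifts and turns the commanded pose from where the row before left it, along the tool's axes as they then stand; what a row does not reach is not made up. A row lasts 1/10 s, in which the tool goes at most 50 mm and 8.59 degrees, less where a joint would pass 70% of its speed; a pose out of reach is approached as far as the arm can. A call is refused whole if a number of a shift passes 5 or a number of a turn 8.59, either way. A call with a gripper value outside its range is refused whole. The fingers move at their own pace and stop on an object; "newtons" is the grip in N (left out, the last holds). Time passes only in rows, so rows that do not move let the fingers close. It gives the time, the measured TCP pose, the force and the opening at its end, in the units of the state.
- monitor.get_obs(): the state, without advancing time (a new reading comes with each control period).
- vision.grab_frame(name): name is "scene" or "top" or "wrist"; returns the picture (384x512x3 uint8, blue, green, red); there is no depth.
- vision.camera_model(name): a dict with "fovy" (degrees; the focal length in pixels is half the picture's height over the tangent of half this angle, whatever the lens; pixels are square), "cx", "cy" (the principal point, pixels), "R" (3x3) and "t" (3): a world point X has camera coordinates R X + t. Camera axes: x right, y down, z forward; pixel columns grow to the right and rows downward; lengths in m; the calibration is good to about 2 mm. A picture is of the moment at which its call begins: read the wrist's pose just before it. camera_model takes no time and is no camera call; for the wrist camera it gives the pose at the moment of the call.
- arm.hand_in(): hands the job in, once; it reports no verdict.
The state is a dict: "clock": time; "joint_positions": joint angles; "dq": joint speeds; "joint_efforts": joint torques, N m; "position": TCP position; "tool_rot": TCP orientation; "force": force on the tool from outside, world axes, zero at the start; "wrist_torque": the same for the moment, N m; "grip_width": finger opening in m.
Only numpy, scipy, OpenCV 4.12 (cv2) and the standard library are available. Lean on these libraries where they do the work, as an engineer would, in place of code of your own. Each camera call takes 0.05 s, during which the arm holds its last target. There are 200 camera calls.

## Working session

There is one attempt and no reset: what is moved stays moved. The work goes in short steps, Python scripts to look and compute and a tool call to move; the robot and the scene stay as the last step left them, time stands still between calls to the robot, and variables do not carry over. Pictures are saved under pics/ and viewed, about 12 in all and at most 16, crops included, and the job is handed in when it is done.

Besides the shell and the picture viewer there is one more tool, called after "Request:" by a JSON object that holds its "method" and its "body". step_arm: Moves the arm, as the interface text tells. Its arguments: {"type":"object","properties":{"series":{"type":"array","items":{"type":"array","items":{"type":"number"}}},"newtons":{"type":"number"}},"required":["series"]}

```bash
ls; mkdir -p pics
cat > h.py <<'E'
import numpy as np, cv2
from plant import monitor, vision, arm
def ray(name,u,v,z,m=None):
    m=m or vision.camera_model(name); f=192/np.tan(np.radians(m["fovy"])/2)
    R=np.array(m["R"]);t=np.array(m["t"])
    d=R.T@np.array([(u-m["cx"])/f,(v-m["cy"])/f,1]); c=-R.T@t
    return c+d*(z-c[2])/d[2]
def proj(name,X,m=None):
    m=m or vision.camera_model(name); f=192/np.tan(np.radians(m["fovy"])/2)
    p=np.array(m["R"])@np.array(X)+np.array(m["t"]); return np.array([m["cx"]+f*p[0]/p[2],m["cy"]+f*p[1]/p[2]])
def snap(name,out,crop=None,s=1):
    im=vision.grab_frame(name); 
    cv2.imwrite("pics/raw_"+out+".png",im)
    if crop: x0,y0,x1,y1=crop; im=im[y0:y1,x0:x1]
    cv2.imwrite("pics/"+out+".png",cv2.resize(im,None,fx=s,fy=s,interpolation=cv2.INTER_CUBIC)); return im
E
python3 - <<'E'
from h import *
np.set_printoptions(precision=4,suppress=True)
snap("top","top",s=1.5); snap("scene","scene",s=1.5)
for n in("top","scene","wrist"):
    m=vision.camera_model(n); print(n,m["fovy"],m["cx"],m["cy"],-np.array(m["R"]).T@m["t"]); print(np.array(m["R"]))
o=monitor.get_obs(); print(o)
E
```

```text
pics
top 53.32227419099703 255.52481228422124 192.9260834030276 [ 0.4536 -0.0969  1.1064]
[[ 0.0081 -0.9997 -0.0224]
 [-0.9931 -0.0054 -0.1174]
 [ 0.1172  0.0232 -0.9928]]
scene 49.84907432068982 260.32161258686267 191.3913138139446 [ 0.9064 -0.6076  0.7728]
[[ 0.8281  0.5604  0.0106]
 [ 0.4292 -0.6218 -0.6551]
 [-0.3606  0.547  -0.7555]]
wrist 63.0522761127377 253.93451948403373 193.67546484715746 [0.1246 0.5164 0.3724]
[[ 0.3719  0.9283 -0.0023]
 [ 0.8856 -0.3541  0.3007]
 [ 0.2783 -0.1139 -0.9537]]
{'clock': 0.1, 'joint_positions': array([ 1.1197,  0.0528,  1.4016,  0.    ,  1.6886, -0.0703]), 'dq': array([ 0.0004,  0.0011, -0.004 , -0.0002, -0.0002, -0.0008]), 'joint_efforts': array([  0.0011, -38.2579, -36.0989,  -0.0001,   0.0047,  -0.    ]), 'position': array([0.195 , 0.4871, 0.2305]), 'tool_rot': array([-0.0002,  0.1893,  0.9819, -0.0007]), 'force': array([ 0.629 ,  0.2043, -0.0523]), 'wrist_torque': array([-0.0625, -0.0005,  0.0497]), 'grip_width': 0.08523299804322156}
```

View pics/top.png

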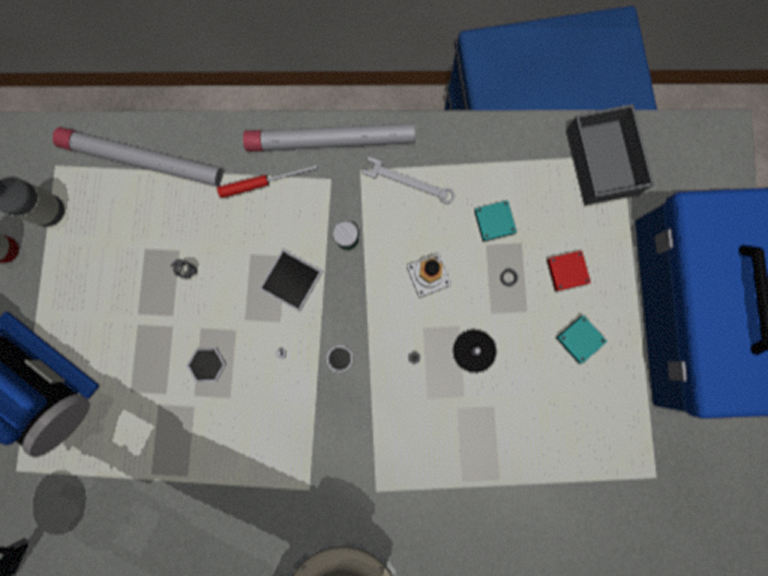

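View pics/scene.png

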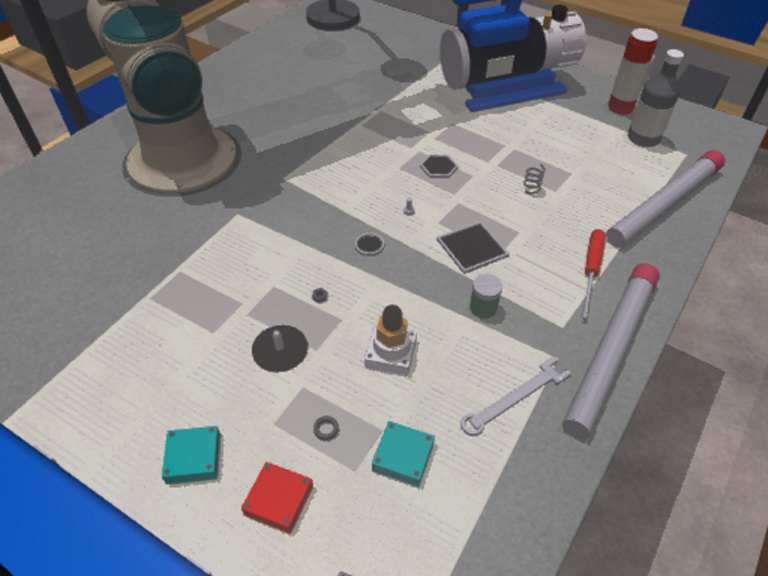

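The top view (1.5x) shows the stack at (430,270), the square tray at (291,279), the hex tray at (207,364), the dish at (340,358), the post stand at (475,350) and the tin at (346,235). The scene view agrees. Next I'll enlarge the places.

Run:
```python
from h import *
im=cv2.imread("pics/raw_top.png")
def c(x0,y0,x1,y1,s): return cv2.resize(im[y0:y1,x0:x1],None,fx=s,fy=s,interpolation=cv2.INTER_CUBIC)
# 4 tiles, each 400x300
a=c(120,225,160,255,10); b=c(205,225,245,255,10)
d=c(168,160,224,202,400/56)[:300]; e=c(265,160,315,197.5.__int__(),8); e=cv2.resize(e,(400,296)); e=cv2.copyMakeBorder(e,0,4,0,0,0)
cv2.imwrite("pics/tiles.png",np.vstack([np.hstack([a,b]),np.hstack([d,e])]))
cv2.imwrite("pics/post.png",c(292,212,342,256,10))
np.set_printoptions(precision=4,suppress=True)
for n,u,v,z in [("dish",340,358,.007),("hex",207,364,.007),("sq",291,279,.007),("post",475,350,.006),("cap",432,267,.106),("plate",428,276,.024),("tin",346,235,.058)]: print(n,ray("top",(u+.5)/1.5-.5,(v+.5)/1.5-.5,z))
```

```text
dish [0.4517 0.0108 0.007 ]
hex [0.4382 0.2657 0.007 ]
sq [0.6032 0.1087 0.007 ]
post [ 0.4689 -0.2461  0.006 ]
cap [ 0.6123 -0.1586  0.106 ]
plate [ 0.608 -0.156  0.024]
tin [ 0.6796 -0.0016  0.058 ]
```

View pics/tiles.png

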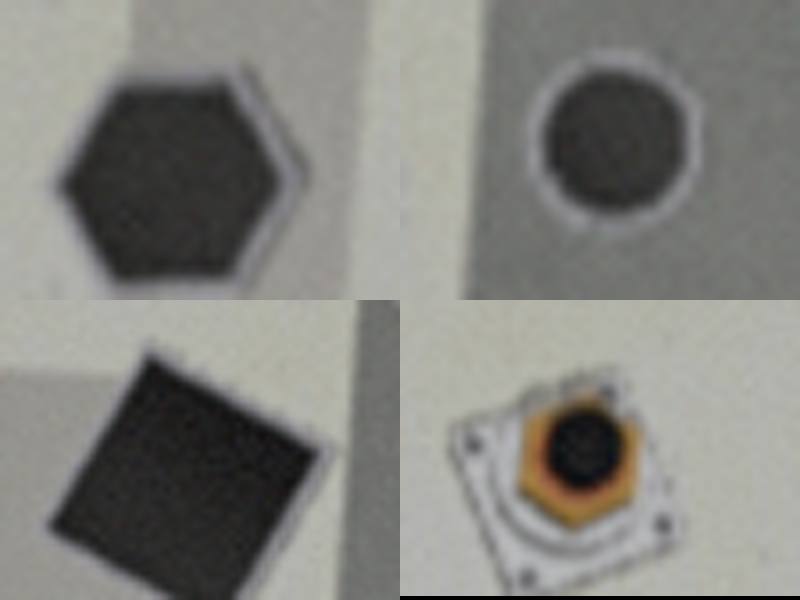

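```bash
cat >> h.py <<'E'
def go(X,yaw_y=None):
    """TCP target world -> tool shift cm (before turning) and turn deg so that tool y lies at yaw_y deg (mod 180)"""
    from scipy.spatial.transform import Rotation as Ro
    o=monitor.get_obs(); q=o["tool_rot"]; R=Ro.from_quat([q[1],q[2],q[3],q[0]]).as_matrix()
    d=R.T@(np.array(X)-o["position"])*100; y=np.degrees(np.arctan2(R[1,1],R[0,1]))
    s="t%.1f pos %s w %.4f F %s yaw_y %.1f | shift cm %s"%(o["clock"],o["position"].round(4),o["grip_width"],o["force"].round(1),y,d.round(2))
    if yaw_y is not None: 
        a=(y-yaw_y+90)%180-90; s+=" turn %.1f"%a
        dd=R.T@(np.array(X)-o["position"])*100; c,sn=np.cos(np.radians(a)),np.sin(np.radians(a))
        s+=" | after turn: %.2f %.2f %.2f"%(c*dd[0]+sn*dd[1],-sn*dd[0]+c*dd[1],dd[2])
    print(s)
E
python3 - <<'E'
from h import *
np.set_printoptions(precision=4,suppress=True)
im=cv2.imread("pics/raw_top.png"); g=cv2.cvtColor(im,cv2.COLOR_BGR2GRAY)
for n,(u,v),thr,z in [("dish",(226,238),85,.003),("hex",(137,242),85,.003),("sq",(193,186),70,.003),("post",(312,233),70,.006),("cap",(288,178),60,.1)]:
    k,l,st,ce=cv2.connectedComponentsWithStats((g<thr).astype(np.uint8)); i=l[v,u]
    p=ce[i]; cn=cv2.findContours((l==i).astype(np.uint8),0,1)[0][0]
    box=cv2.minAreaRect(cn)
    cs=cv2.boxPoints(box); w=np.array([ray("top",*q,z)[:2] for q in cs])
    e=w[1]-w[0]; print(n,i,st[i],p,ray("top",*p,z),"boxcentre",ray("top",*box[0],z)[:2],"yaw",np.degrees(np.arctan2(e[1],e[0]))%90,np.linalg.norm(w[1]-w[0]),np.linalg.norm(w[2]-w[1]))
h=[(475,443),(530,578),(665,525),(608,395)]
w=np.array([ray("top",265+(a-400)/8-.4,160+(b-300)/(296/37)-.4,.024)[:2] for a,b in h]); print(w,w.mean(0))
for k in range(4):
    e=w[(k+1)%4]-w[k]; print(np.degrees(np.arctan2(e[1],e[0]))%90,np.linalg.norm(e))
print("hex verts y",[ray("top",265+(a-400)/8-.4,160+(b-300)/8-.4,.076)[:2] for a,b in [(570,525),(520,490),(637,490),(637,430)]])
go((.611,-.157,.23),-22)
E
```

```text
dish 33 [220 232  13  14 153] [226.     238.6863] [0.4511 0.0126 0.003 ] boxcentre [0.4517 0.0126] yaw 0.4412041986608415 0.034586642696581245 0.03704673211930155
hex 32 [126 233  22  20 320] [136.7344 242.9594] [0.4368 0.2701 0.003 ] boxcentre [0.4364 0.2699] yaw 27.150719371131963 0.05501024785499208 0.05990561245609568
sq 358 [175 168  37  37 746] [193.3525 186.1662] [0.6028 0.1108 0.003 ] boxcentre [0.6029 0.1108] yaw 61.82826720044371 0.08094969152601912 0.08048747260684629
post 462 [302 220  29  28 599] [315.8932 233.5459] [ 0.4678 -0.2444  0.006 ] boxcentre [ 0.4672 -0.2439] yaw 45.00040053630679 0.07727137542129325 0.07778413304813168
cap 394 [283 174  10  10  81] [287.5556 178.2716] [ 0.6121 -0.1582  0.1   ] boxcentre [ 0.6115 -0.1581] yaw 0.24514318941420754 0.023912809581657885 0.02418713669725781
[[ 0.6262 -0.1241]
 [ 0.5777 -0.1437]
 [ 0.597  -0.1917]
 [ 0.6438 -0.1716]] [ 0.6112 -0.1578]
22.070048869048463 0.05232983037545427
21.86017429359063 0.05172092090882756
23.259038997764204 0.05098090606041218
20.318389249343824 0.05068639012317838
hex verts y [array([ 0.5899, -0.155 ]), array([ 0.6018, -0.1381]), array([ 0.602 , -0.1777]), array([ 0.6226, -0.1778])]
t0.1 pos [0.195  0.4871 0.2305] w 0.0852 F [ 0.6  0.2 -0.1] yaw_y 68.2 | shift cm [-62.56 -44.34   0.11] turn -89.8 | after turn: 44.14 -62.70 0.11
```

Request:
{"method": "step_arm", "body": {"series": [[0, 0, 0, -7.3, 8.5], [0, 0, 0, -7.3, 8.5], [0, 0, 0, -7.2, 8.5], [-2, -3, 0, 0, 8.5], [-2.3, -3.6, 0, 0, 8.5], [-2.3, -3.6, 0, 0, 8.5], [-2.3, -3.6, 0, 0, 8.5], [-2.3, -3.6, 0, 0, 8.5], [-2.3, -3.6, 0, 0, 8.5], [-2.3, -3.6, 0, 0, 8.5]]}}

```text
clock: 1.1
position: [0.3535, 0.2397, 0.2311]
tool_rot: [-0.0, 0.0, 1.0, -0.0]
force: [0.1, -0.1, 0.6]
grip_width: 0.0851
```

Request:
{"method": "step_arm", "body": {"series": [[-2.3, -3.6, 0, 0, 8.5], [-2.3, -3.6, 0, 0, 8.5], [-2.3, -3.6, 0, 0, 8.5], [-2.3, -3.6, 0, 0, 8.5], [-2.3, -3.6, 0, 0, 8.5], [-2.3, -3.6, 0, 0, 8.5], [-2.3, -3.6, 0, 0, 8.5], [-2.3, -3.6, 0, 0, 8.5], [-2.3, -3.6, 0, 0, 8.5], [-2, -3, 0, 0, 8.5]]}}

```text
clock: 2.1
position: [0.5805, -0.1148, 0.2305]
tool_rot: [-0.001, 0.001, 1.0, 0.0]
force: [0.6, 1.1, 0.3]
grip_width: 0.0848
```

Run:
```python
from h import *
snap("wrist","w1",s=1.5); go((.611,-.158,.16),90)
m=vision.camera_model("wrist")
im=cv2.imread("pics/raw_w1.png"); print(proj("wrist",(.611,-.158,.106),m), -np.array(m["R"]).T@m["t"])
```

```text
t2.1 pos [ 0.5817 -0.1186  0.2292] w 0.0846 F [-0.5 -3.3 -0.3] yaw_y 89.7 | shift cm [-2.96 -3.92  6.92] turn -0.3 | after turn: -2.94 -3.93 6.92
[210.69264405 216.92845237] [ 0.50598443 -0.11756764  0.37113003]
```

View pics/w1.png

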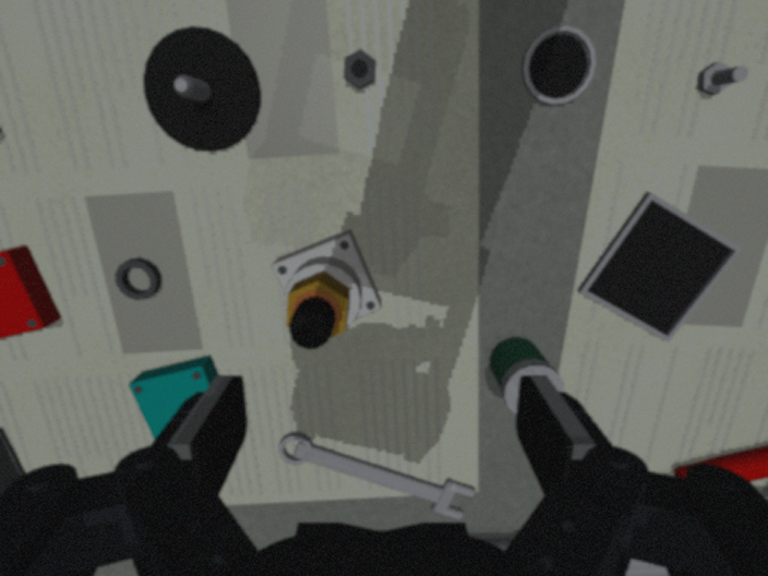

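The wrist view shows the cap top at about (312,322) and the stack intact. The hex has flats left and right, i.e. jaws along world y.

Run:
```python
from h import *
m=vision.camera_model("wrist")
for n,u,v,z in [("cap",312,322,.106),("dish",559,65,.005),("post base",202,89,.006),("tray",658,266,.005),("post tip",182,84,.042),("pl1",344,244,.024),("pl2",371,305,.024),("pl3",282,270,.024)]: print(n,ray("wrist",(u-.5)/1.5,(v-.5)/1.5,z,m).round(4))
im=cv2.imread("pics/raw_w1.png"); c=im[140:255,165:280]; cv2.imwrite("pics/w1c.png",cv2.resize(c,None,fx=5,fy=5,interpolation=cv2.INTER_CUBIC))
```

```text
cap [ 0.6085 -0.1606  0.106 ]
dish [0.4531 0.0078 0.005 ]
post base [ 0.4676 -0.2472  0.006 ]
tray [0.6005 0.1031 0.005 ]
post tip [ 0.4684 -0.247   0.042 ]
pl1 [ 0.5776 -0.1468  0.024 ]
pl2 [ 0.6261 -0.1271  0.024 ]
pl3 [ 0.5975 -0.1948  0.024 ]
```

View pics/w1c.png

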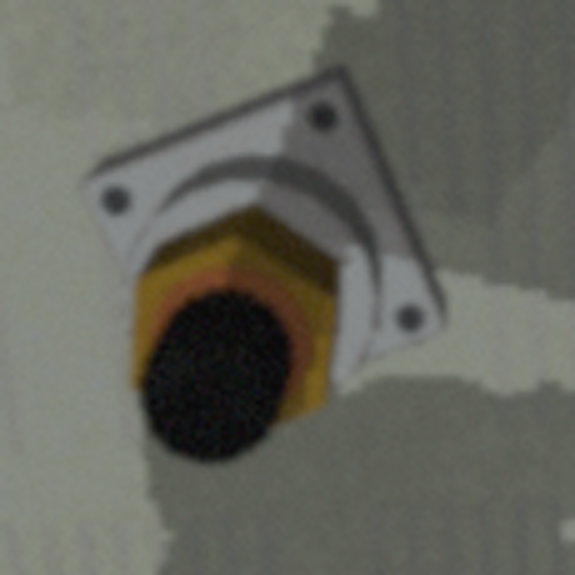

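Request:
{"method": "step_arm", "body": {"series": [[-0.8, -1.1, 1, -0.3, 8.5], [-1.1, -1.4, 2.5, 0, 8.5], [-1.1, -1.4, 2.5, 0, 8.5], [0, 0, 1, 0, 8.5], [0, 0, 0, 0, 8.5], [0, 0, 0, 0, 8.5]]}}

```text
clock: 2.75
position: [0.6101, -0.151, 0.1624]
tool_rot: [0.0, -0.003, 1.0, -0.0]
force: [-0.4, 0.3, 0.5]
grip_width: 0.0849
```

Run:
```python
from h import *
m=vision.camera_model("wrist"); go((.611,-.158,.083),90)
snap("wrist","w2",s=1.5); 
im=cv2.imread("pics/raw_w2.png"); g=cv2.cvtColor(im,cv2.COLOR_BGR2GRAY)
print(proj("wrist",(.611,-.158,.106),m))
np.set_printoptions(precision=4,suppress=True)
for yy in range(-3,4,1): print(yy,proj("wrist",(.611,-.158+yy/1000,.106),m).round(1),end=' ')
```

```text
t2.8 pos [ 0.6101 -0.151   0.1624] w 0.0849 F [-0.4  0.3  0.5] yaw_y 90.3 | shift cm [-0.08 -0.7   7.94] turn 0.3 | after turn: -0.08 -0.70 7.94
[243.18322601 213.9233142 ]
-3 [238.8 213.9] -2 [240.2 213.9] -1 [241.7 213.9] 0 [243.2 213.9] 1 [244.7 213.9] 2 [246.1 213.9] 3 [247.6 213.9]
```

View pics/w2.png

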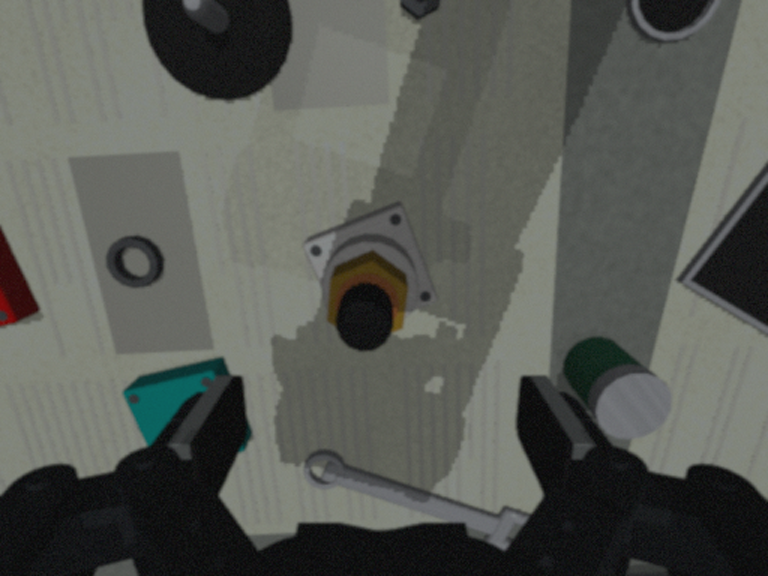

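The cap top is at (364,320), within 1 mm of the prediction. Descending and grasping.

Request:
{"method": "step_arm", "body": {"series": [[-0.1, -0.75, 0, 0.3, 8.5], [0, 0, 1.5, 0, 8.5], [0, 0, 2.5, 0, 8.5], [0, 0, 2.5, 0, 8.5], [0, 0, 1.4, 0, 8.5], [0, 0, 0, 0, 8.5], [0, 0, 0, 0, 5], [0, 0, 0, 0, 2], [0, 0, 0, 0, 2], [0, 0, 0, 0, 2]], "newtons": 40}}

```text
clock: 3.8
position: [0.6115, -0.1592, 0.0833]
tool_rot: [0.001, 0.0, 1.0, -0.0]
force: [0.3, -0.4, 1.1]
grip_width: 0.0277
```

Request:
{"method": "step_arm", "body": {"series": [[0, 0, 0, 0, 2], [0, 0, 0, 0, 2], [0, 0, 0, 0, 2]]}}

```text
clock: 4.1
position: [0.6116, -0.1592, 0.0834]
tool_rot: [0.001, 0.0, 1.0, -0.0]
force: [-0.8, 0.7, 5.5]
grip_width: 0.0248
```

Run:
```python
from h import *
go((.4515,.0120,.02),90)
```

```text
t4.1 pos [ 0.6116 -0.1592  0.0834] w 0.0248 F [-0.8  0.7  5.5] yaw_y 90.0 | shift cm [16.03 17.12  6.3 ] turn -0.0 | after turn: 16.02 17.12 6.30
```

Request:
{"method": "step_arm", "body": {"series": [[0, 0, -1, 0, 2], [0, 0, -2.5, 0, 2], [0, 0, -2.5, 0, 2], [1.0, 1.1, 0, 0, 2], [3, 3.2, 0, 0, 2], [3, 3.2, 0, 0, 2], [3, 3.2, 0, 0, 2], [3, 3.2, 0, 0, 2], [2, 2.1, 0, 0, 2], [1, 1.1, 0, 0, 2]]}}

```text
clock: 5.1
position: [0.4497, 0.0134, 0.1425]
tool_rot: [-0.0, -0.001, 1.0, 0.0]
force: [-0.5, -0.0, -0.2]
grip_width: 0.0245
```

Request:
{"method": "step_arm", "body": {"series": [[0, 0, 1.5, 0, 2], [0, 0, 2.5, 0, 2], [0, 0, 2.5, 0, 2], [0, 0, 1.5, 0, 2], [0, 0, 0, 0, 2], [0, 0, 0, 0, 2]]}}

```text
clock: 5.7
position: [0.4516, 0.0117, 0.0628]
tool_rot: [0.0, 0.0, 1.0, -0.0]
force: [-0.1, 0.2, 0.2]
grip_width: 0.0249
```

Run:
```python
from h import *
go((.4515,.0120,.0115),90)
snap("wrist","w3",s=1.5)
```

```text
t5.7 pos [0.4516 0.0117 0.0628] w 0.0249 F [-0.1  0.2  0.2] yaw_y 90.0 | shift cm [0.01 0.03 5.13] turn -0.0 | after turn: 0.01 0.03 5.13
```

View pics/w3.png

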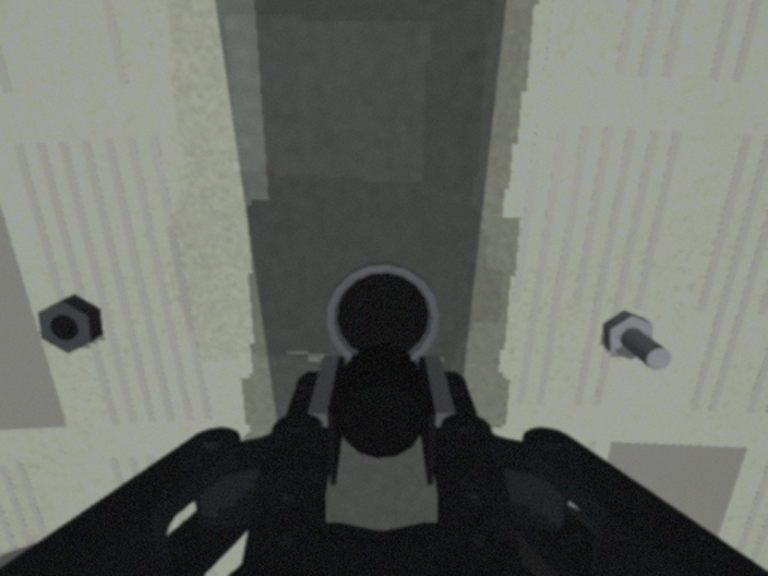

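The cap is held and the dish sits at (384,318), laterally centred under it. Lower and release.

Request:
{"method": "step_arm", "body": {"series": [[0, 0, 1, 0, 2], [0, 0, 2, 0, 2], [0, 0, 1.2, 0, 2], [0, 0, 0.6, 0, 2], [0, 0, 0.3, 0, 2], [0, 0, 0, 0, 2], [0, 0, 0, 0, 2]]}}

```text
clock: 6.45
position: [0.4516, 0.012, 0.0119]
tool_rot: [0.001, 0.0, 1.0, 0.0]
force: [0.5, -0.2, 0.2]
grip_width: 0.0246
```

Run:
```python
from h import *
go((.4515,.0120,.0115),90)
```

```text
t6.5 pos [0.4516 0.012  0.0119] w 0.0246 F [ 0.5 -0.2  0.2] yaw_y 90.0 | shift cm [0.01 0.   0.04] turn -0.0 | after turn: 0.01 0.00 0.04
```

Request:
{"method": "step_arm", "body": {"series": [[0, 0, 0.1, 0, 2], [0, 0, 0, 0, 2.5], [0, 0, 0, 0, 3.2], [0, 0, 0, 0, 4.2], [0, 0, 0, 0, 5], [0, 0, -1, 0, 6], [0, 0, -2.5, 0, 7], [0, 0, -3, 0, 8.5], [0, 0, -3, 0, 8.5], [0, 0, -3, 0, 8.5]]}}

```text
clock: 7.45
position: [0.451, 0.012, 0.1374]
tool_rot: [0.0, 0.0, 1.0, 0.0]
force: [0.4, 0.5, 0.2]
grip_width: 0.0847
```

Request:
{"method": "step_arm", "body": {"series": [[-1, -1.1, -0.5, 0, 8.5], [-3, -3.2, 0, 0, 8.5], [-3, -3.2, 0, 0, 8.5], [-3, -3.2, 0, 0, 8.5], [-3, -3.2, 0, 0, 8.5], [-2, -2.1, 0, 0, 8.5], [-1, -1.1, 0, 0, 8.5], [0, 0, 0, 0, 8.5], [0, 0, 0, 0, 8.5]]}}

```text
clock: 8.35
position: [0.6108, -0.1587, 0.1405]
tool_rot: [-0.0, 0.0, 1.0, 0.0]
force: [-0.2, -0.5, -0.5]
grip_width: 0.0853
```

Run:
```python
from h import *
m=vision.camera_model("wrist"); go((.611,-.158,.056),90)
a=snap("wrist","w4"); b=snap("top","t4"); s=cv2.imread("pics/raw_t4.png")
w=cv2.resize(a[120:260,160:330],None,fx=3.5,fy=3.5,interpolation=cv2.INTER_CUBIC)
t=cv2.resize(s[225:255,205:245],None,fx=5,fy=5,interpolation=cv2.INTER_CUBIC); w[:150,:200]=t
cv2.imwrite("pics/v4.png",w)
print(proj("wrist",(.611,-.158,.076),m))
```

```text
t8.3 pos [ 0.6108 -0.1587  0.1405] w 0.0853 F [-0.2 -0.5 -0.5] yaw_y 90.0 | shift cm [-0.02  0.07  8.45] turn -0.0 | after turn: -0.02 0.07 8.45
[254.55055413 208.92544719]
```

View pics/v4.png

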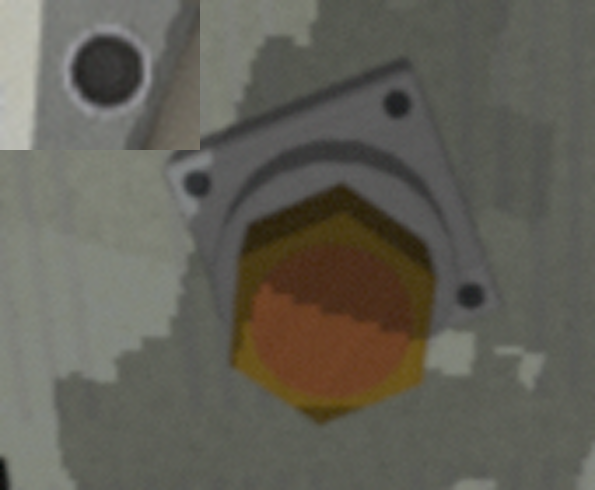

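Run:
```python
from h import *
V=[(343,210),(435,275),(425,382),(322,422),(235,363),(242,258)]
P=np.array([ray("wrist",160+(a-1.5)/3.5,120+(b-1.5)/3.5,.076)[:2] for a,b in V]); print(P.mean(0),P.round(4).tolist())
for k in range(6):
    e=P[(k+1)%6]-P[k]; print(round(np.degrees(np.arctan2(e[1],e[0]))%60,1),np.linalg.norm(e).round(4))
for k in range(3):
    e=P[k+3]-P[k]; print("diag",round(np.degrees(np.arctan2(e[1],e[0]))%60,1))
for f in("top","t4"):
    g=cv2.imread(f"pics/raw_{f}.png",0); print(g[229:248:1,217:236:2])
```

```text
[ 0.61255232 -0.15724838] [[0.5897, -0.1555], [0.603, -0.1371], [0.6261, -0.1385], [0.6351, -0.1596], [0.6219, -0.1773], [0.5995, -0.1754]]
53.9 0.0227
56.6 0.0231
53.1 0.023
53.3 0.0221
55.0 0.0225
56.2 0.0222
diag 54.7
diag 55.2
diag 54.2
[[117 120 120 116 117 120 118 113 117 115]
 [118 115 117 122 136 137 129 106 120 116]
 [119 114 129 117 120 126 131 114 115 115]
 [118 117 133  97  72  80 107 120 112 117]
 [117 131 116  59  51  51  68 109 119 117]
 [114 144  75  52  53  54  58  78 134 113]
 [119 136  52  51  55  58  57  55 118 123]
 [124 121  45  53  56  55  55  52 102 122]
 [130  96  49  51  56  55  56  56  97 116]
 [129  85  45  53  52  54  58  56  94 112]
 [126  86  44  52  49  59  59  59  96 116]
 [125  91  47  46  51  53  58  55  93 117]
 [125  95  43  48  52  54  59  57 102 115]
 [123 111  53  46  51  52  53  59 124 114]
 [117 131  63  44  51  50  51  69 139 113]
 [113 136  89  47  40  50  50 101 133 114]
 [114 125 125  78  53  53  79 131 115 119]
 [114 114 134 127  93  97 127 128 115 116]
 [117 110 123 132 127 124 127 113 119 119]]
[[121 123 125 122 126 124 120 112 118 120]
 [120 120 124 124 141 145 128 108 118 117]
 [119 119 133 123 123 128 132 118 115 118]
 [121 125 138  94  68  74 104 127 112 119]
 [119 136 117  59  45  50  66 110 122 120]
 [120 150  78  48  50  49  48  76 131 118]
 [122 144  51  48  52  52  45  50 123 124]
 [128 125  45  51  55  59  49  48 106 123]
 [134 104  42  52  57  57  53  51 101 116]
 [137  81  45  51  50  54  52  50  94 110]
 [136  88  37  51  53  56  55  50  92 106]
 [128  92  42  49  51  56  50  54  92 110]
 [128  97  40  50  50  55  46  50 104 103]
 [128 118  49  45  45  47  48  50 125  93]
 [117 135  67  41  43  48  41  72 143  85]
 [118 143  91  40  41  40  45 102 137  84]
 [117 128 129  79  52  55  80 135 120  89]
 [119 119 141 126  94  99 128 133 113  84]
 [119 121 125 138 128 130 135 118 106  83]]
```

Run:
```python
from h import *
a=snap("scene","s5"); p=proj("scene",(.4515,.012,.02)); print(p)
x,y=p.astype(int); cv2.imwrite("pics/v5.png",cv2.resize(a[y-60:y+80,x-60:x+100],None,fx=5,fy=5,interpolation=cv2.INTER_CUBIC)); 
g=cv2.imread("pics/raw_top.png",0); print(g[172:186:1,280:296:2])
```

```text
[245.89305728 157.72206135]
[[124 130 136 108 103 101 145 175]
 [124 134 112  72  59  86 149 160]
 [134 129  78  36  22  44 126 141]
 [136 120  45  17  22  20  88 136]
 [137 114  25  25  22  19  57 130]
 [132 108  21  29  29  21  42 132]
 [127  98  22  21  33  24  45 136]
 [128  88  17  31  26  22  49 138]
 [129 100  17  26  32  25  59 144]
 [132 112  29  18  28  19  86 144]
 [127 117  66  15  15  42 104 148]
 [107 121  99  45  41  84 120 154]
 [101 109 115  89  86 111 119 155]
 [143  91 115 118 114 113 111 162]]
```

View pics/v5.png

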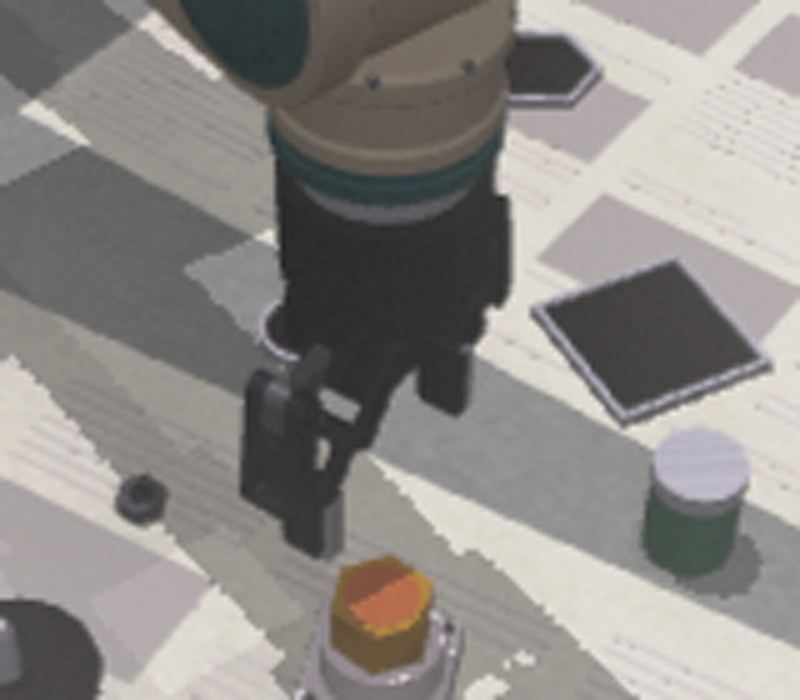

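Run:
```python
from h import *
r=lambda n,c=None:cv2.resize(cv2.imread(f"pics/raw_{n}.png") if c is None else cv2.imread(f"pics/raw_{n}.png")[c[1]:c[3],c[0]:c[2]],(400,300),interpolation=cv2.INTER_CUBIC)
d=r("t4",(206,224,246,254)); d=np.clip(d.astype(float)*2,0,255).astype(np.uint8)
cv2.imwrite("pics/v6.png",np.vstack([np.hstack([r("w4"),r("t4",(150,120,390,300))]),np.hstack([r("s5"),d])]))
```

```text
(no output)
```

View pics/v6.png

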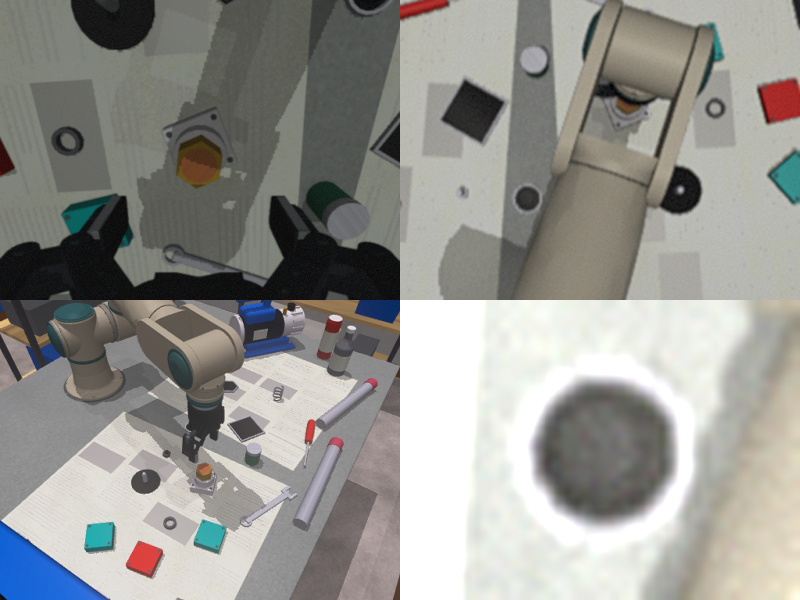

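The dish looks empty from above, so I need to find the cap before going on. I'll move to a viewpoint near the dish.

Request:
{"method": "step_arm", "body": {"series": [[0.5, 1, -1, 0, 8.5], [1, 2.5, -2, 0, 8.5], [1.2, 3, -2, 0, 8.5], [1.2, 3, -2, 0, 8.5], [1.1, 3, -2, 0, 8.5], [1, 3, 0, 0, 8.5], [0, 1, 0, 0, 8.5], [0, 0, 0, 0, 8.5], [0, 0, 0, 0, 8.5]]}}

```text
clock: 9.4
position: [0.551, 0.0056, 0.2302]
tool_rot: [-0.0, 0.0, 1.0, -0.0]
force: [-0.5, 0.2, -0.7]
grip_width: 0.0847
```

Run:
```python
from h import *
m=vision.camera_model("wrist"); go((.611,-.158,.056),90); print([proj("wrist",(.4515,.012,z),m) for z in(.003,.033)])
a=snap("wrist","w5",s=1.5); b=snap("top","t5")
```

```text
t9.4 pos [0.551  0.0056 0.2302] w 0.0847 F [-0.5  0.2 -0.7] yaw_y 90.0 | shift cm [ -6.   -16.35  17.42] turn -0.0 | after turn: -6.00 -16.35 17.42
[array([259.65217435,  72.78029939]), array([260.13207128,  70.75122431])]
```

View pics/w5.png

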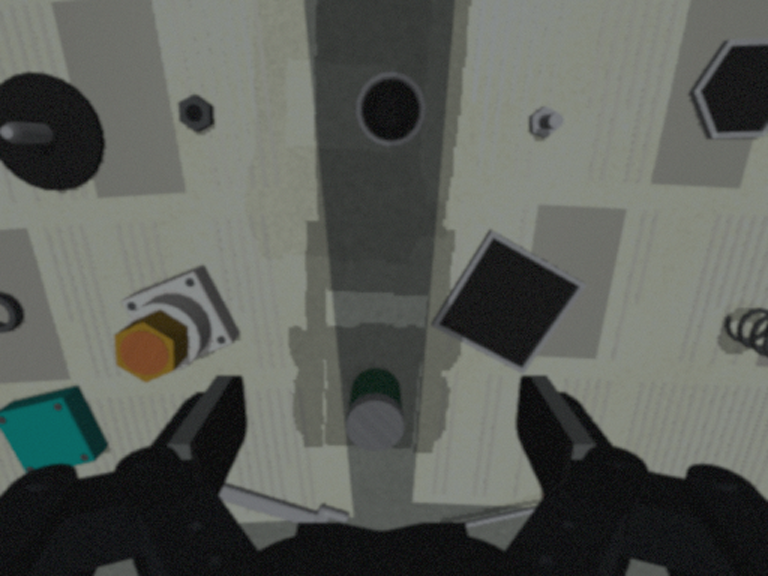

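Run:
```python
from h import *
w=cv2.imread("pics/raw_w5.png",0); print(w[48:96:2,236:286:2])
t=cv2.imread("pics/raw_t5.png"); print(t[229:248,217:236:2,1])
s=vision.grab_frame("scene"); cv2.imwrite("pics/raw_s6.png",s)
f=lambda im,g:cv2.resize(np.clip(im.astype(float)*g,0,255).astype(np.uint8),(400,300),interpolation=cv2.INTER_CUBIC)
W=cv2.imread("pics/raw_w5.png")
cv2.imwrite("pics/v7.png",np.vstack([np.hstack([f(W[48:96,228:292],4),f(t[223:253,206:246],2.5)]),np.hstack([f(s[127:187,206:286],1.5),f(s,1)])]))
```

```text
[[63 62 62 64 62 62 60 62 64 70 73 75 79 78 72 63 56 57 57 54 53 59 56 55
  58]
 [66 62 61 59 60 62 66 70 82 84 83 80 80 79 73 76 72 69 61 55 54 58 57 56
  59]
 [62 65 63 62 58 67 78 82 80 66 60 56 48 46 50 58 66 76 72 63 59 58 57 58
  57]
 [62 61 62 63 68 79 80 64 52 37 26 29 17 23 22 27 38 56 68 73 64 58 57 56
  59]
 [61 61 63 67 80 77 56 37 24 17 23 16 16 13 16 16 10 29 48 66 74 63 58 58
  62]
 [60 62 61 79 76 54 30 17 27 17 20 19 21 15 21 14 18 12 27 48 70 75 62 61
  67]
 [62 61 67 79 61 36 22 19 23 20 16 17 19 11 22 20 12 21 18 28 54 73 71 60
  64]
 [61 60 78 74 43 24 10 18 11 15 12 23 14 18 12 13 13 15 14 16 36 67 75 62
  63]
 [61 68 79 59 28 20 10 12 15 27 18 19 19 15 13 17 15 16 17 10 23 55 75 65
  62]
 [62 76 76 45 15 14 24 11 12 23 14 21 21 20 22 14 22 16 24 15 10 44 75 68
  63]
 [63 78 69 32 13 11 21 17 19 12 21 23 26 25 17 10 15 23 18 20 18 35 67 72
  65]
 [61 78 68 34 16 12 13 12 19 21 17 18 15 24 19 13 20 17 20 14 13 25 60 75
  66]
 [58 82 66 25 17 12 18 17 21 17 19 16 17 18 21 18 18 18 15 14 19 23 57 77
  63]
 [66 80 65 23 16 15 14 13 17 13 26 22 16 25 25 15 22 18 13 2
[... 938 characters left out ...]
40  63  67]
 [ 86  80 147 155 156 158 159 142  61  70]
 [ 84  84 147 156 157 155 157 138  66  70]
 [ 85  96 148 158 157 157 157 137  68  74]
 [ 89  92 152 158 156 156 155 137  67  77]
 [ 93  83 148 157 156 156 156 137  70  75]
 [ 93  74 151 157 157 159 162 128  67  74]
 [ 98  72 154 159 155 157 159 119  68  75]
 [ 93  66 157 153 157 155 159 114  72  79]
 [ 92  73 154 158 157 156 163 110  69  77]
 [ 86  76 158 156 156 155 158 106  66  77]
 [ 83  89 157 155 154 155 160 104  62  81]
 [ 68  87 158 157 156 155 157 101  65  77]
 [ 56  82 157 156 157 155 160  95  73  78]
 [ 57  83 155 156 157 154 158  93  68  81]
 [ 58  82 157 160 156 154 156  90  69  80]
 [ 56  83 160 158 155 157 161  91  66  83]]
```

View pics/v7.png

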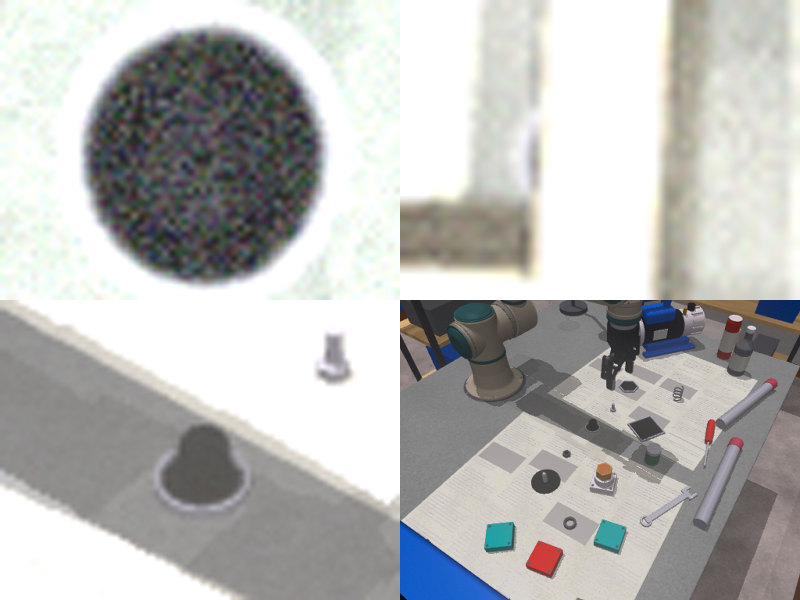

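The scene camera shows the cap upright in the dish; from above it was just black on black. Now the plug.

Request:
{"method": "step_arm", "body": {"series": [[-0.6, -1.5, 0, 0, 8.5], [-1.2, -3, 1, 0, 8.5], [-1.2, -3, 2, 0, 8.5], [-1.2, -3, 2, 0, 8.5], [-1.2, -3, 2, 0, 8.5], [-0.7, -2, 1, 0, 8.5], [0, -0.8, 0, 2.6, 8.5], [0, 0, 0, 2.7, 8.5], [0, 0, 0, 0, 8.5], [0, 0, 0, 0, 8.5]]}}

```text
clock: 10.55
position: [0.612, -0.1581, 0.15]
tool_rot: [-0.0, 0.046, 0.999, 0.0]
force: [0.8, 0.3, 0.0]
grip_width: 0.085
```

Run:
```python
from h import *
m=vision.camera_model("wrist"); go((.612,-.1575,.055),84.7)
```

```text
t10.6 pos [ 0.612  -0.1581  0.15  ] w 0.0850 F [0.8 0.3 0. ] yaw_y 84.7 | shift cm [0.01 0.06 9.5 ] turn 0.0 | after turn: 0.01 0.06 9.50
```

Request:
{"method": "step_arm", "body": {"series": [[0, 0, 1.5, 0, 8.5], [0, 0, 3, 0, 8.5], [0, 0, 3, 0, 8.5], [0, 0, 2, 0, 8.5], [0, 0, 0, 0, 7], [0, 0, 0, 0, 5.5], [0, 0, 0, 0, 4.5], [0, 0, 0, 0, 4], [0, 0, 0, 0, 3.5], [0, 0, 0, 0, 3.5]], "newtons": 60}}

```text
clock: 11.55
position: [0.6132, -0.1576, 0.0575]
tool_rot: [0.002, 0.046, 0.999, -0.001]
force: [-0.9, -0.6, 6.0]
grip_width: 0.0385
```

Request:
{"method": "step_arm", "body": {"series": [[0, 0, 0, 0, 3.5], [0, 0, 0, 0, 3.5], [0, 0, -0.5, 0, 3.5], [0, 0, -1, 0, 3.5], [0, 0, -2, 0, 3.5], [0, 0, -2, 0, 3.5], [0, 0, -1, 0, 3.5], [0, 0, 0, 0, 3.5], [0, 0, 0, 0, 3.5]]}}

```text
clock: 12.45
position: [0.6118, -0.1569, 0.1195]
tool_rot: [-0.001, 0.046, 0.999, 0.0]
force: [0.4, 0.6, -2.2]
grip_width: 0.0386
```

Run:
```python
from h import *
go((.4368,.2685,.012),90)
```

```text
t12.4 pos [ 0.6118 -0.1569  0.1195] w 0.0386 F [ 0.4  0.6 -2.2] yaw_y 84.7 | shift cm [21.35 40.74 10.79] turn -5.3 | after turn: 17.49 42.54 10.79
```

Request:
{"method": "step_arm", "body": {"series": [[0.7, 1.4, 0, 0, 3.5], [1.5, 2.85, 0, 0, 3.5], [1.5, 2.85, 0, 0, 3.5], [1.5, 2.85, 0, 0, 3.5], [1.5, 2.85, 0, 0, 3.5], [1.5, 2.85, 0, 0, 3.5], [1.5, 2.85, 0, 0, 3.5], [1.5, 2.85, 0, 0, 3.5], [1.5, 2.85, 0, 0, 3.5], [1.5, 2.85, 0, 0, 3.5]]}}

```text
clock: 13.45
position: [0.4944, 0.1264, 0.1189]
tool_rot: [-0.001, 0.046, 0.999, -0.0]
force: [-0.2, -0.1, -1.7]
grip_width: 0.0388
```

Request:
{"method": "step_arm", "body": {"series": [[1.5, 2.85, 0, 0, 3.5], [1.5, 2.85, 0, 0, 3.5], [1.5, 2.85, 0, 0, 3.5], [1.5, 2.85, 0, 0, 3.5], [1.15, 2.35, 0, 0, 3.5], [0, 0, 1, 0, 3.5], [0, 0, 2.5, 0, 3.5], [0, 0, 2.5, 0, 3.5], [0, 0, 0, 0, 3.5], [0, 0, 0, 0, 3.5]]}}

```text
clock: 14.45
position: [0.4371, 0.2683, 0.0597]
tool_rot: [-0.001, 0.047, 0.999, -0.001]
force: [0.1, 0.4, -1.8]
grip_width: 0.0389
```

Run:
```python
from h import *
m=vision.camera_model("wrist");go((.437,.269,.011),84.7)
snap("wrist","w8",s=1.5); print(proj("wrist",(.437,.269,.007),m)*1.5)
```

```text
t14.4 pos [0.4371 0.2683 0.0597] w 0.0389 F [ 0.1  0.4 -1.8] yaw_y 84.7 | shift cm [0.   0.08 4.87] turn -0.0 | after turn: 0.00 0.08 4.87
[381.91219381 322.15917438]
```

View pics/w8.png

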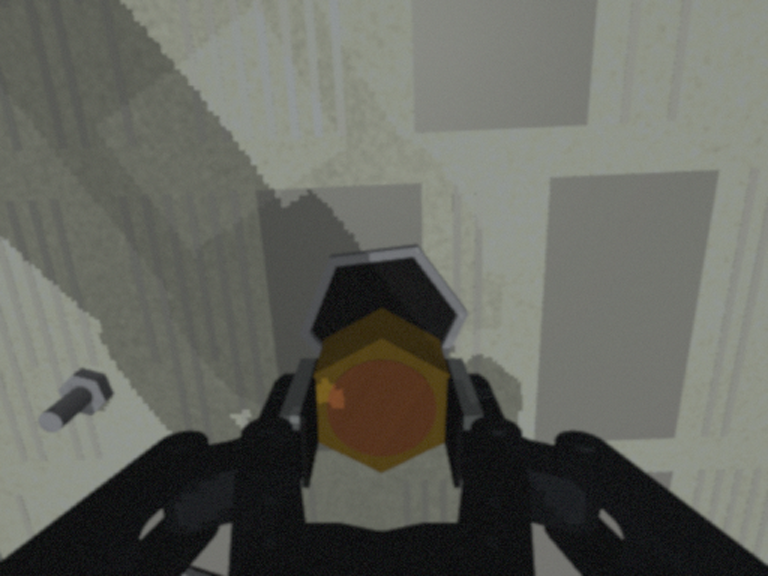

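The plug is held squarely. The tray corners at (308,330) and (467,314) put its centre about 2 mm further along +y.

Request:
{"method": "step_arm", "body": {"series": [[0, 0.2, 1, 0, 3.5], [0, 0, 2, 0, 3.5], [0, 0, 1, 0, 3.5], [0, 0, 0.4, 0, 3.5], [0, 0, 0.2, 0, 3.5], [0, 0, 0.2, 0, 3.5], [0, 0, 0, 0, 3.5], [0, 0, 0, 0, 3.5]]}}

```text
clock: 15.3
position: [0.4378, 0.2711, 0.0128]
tool_rot: [0.0, 0.046, 0.999, 0.0]
force: [-1.2, -0.8, -1.5]
grip_width: 0.0386
```

Request:
{"method": "step_arm", "body": {"series": [[0, 0, 0.1, 0, 3.5], [0, 0, 0.1, 0, 3.5], [0, 0, 0, 0, 3.5], [0, 0, 0, 0, 3.5]]}}

```text
clock: 15.7
position: [0.4377, 0.271, 0.0106]
tool_rot: [0.0, 0.046, 0.999, 0.0]
force: [-0.5, 0.5, -0.2]
grip_width: 0.0389
```

Request:
{"method": "step_arm", "body": {"series": [[0, 0, 0, 0, 4.2], [0, 0, 0, 0, 4.6], [0, 0, 0, 0, 5.2], [0, 0, 0, 0, 6], [0, 0, -1, 0, 7], [0, 0, -2.5, 0, 8.5], [0, 0, -3, 0, 8.5], [0, 0, -3, 0, 8.5], [0, 0, -2.5, 0, 8.5], [-0.7, -1.4, 0, 0, 8.5]]}}

```text
clock: 16.7
position: [0.4447, 0.2581, 0.1357]
tool_rot: [0.004, 0.045, 0.999, 0.002]
force: [0.2, -0.4, -0.2]
grip_width: 0.085
```

Request:
{"method": "step_arm", "body": {"series": [[-1.5, -2.9, 0, 0, 8.5], [-1.5, -2.9, 0, 0, 8.5], [-1.5, -2.9, 0, 0, 8.5], [-1.5, -2.9, 0, 0, 8.5], [-1.5, -2.9, 0, 0, 8.5], [-1.5, -2.9, 0, 0, 8.5], [-1.5, -2.9, 0, 0, 8.5], [-1.5, -2.9, 0, 0, 8.5], [-1.5, -2.9, 0, 0, 8.5], [-1.5, -2.9, 0, 0, 8.5]]}}

```text
clock: 17.7
position: [0.5661, -0.0476, 0.1312]
tool_rot: [0.0, 0.046, 0.999, 0.0]
force: [0.3, 0.2, 0.6]
grip_width: 0.0851
```

Request:
{"method": "step_arm", "body": {"series": [[-1.5, -2.9, 0, 0, 8.5], [-1.5, -2.9, 0, 0, 8.5], [-1.5, -2.9, 0, 0, 8.5], [-1, -1.9, 0, 0, 8.5], [0, 0, 0, 0, 8.5], [0, 0, 0, 0, 8.5], [0, 0, 0, 0, 8.5]]}}

```text
clock: 18.4
position: [0.6104, -0.156, 0.1306]
tool_rot: [0.0, 0.046, 0.999, 0.0]
force: [0.6, 0.2, 0.2]
grip_width: 0.085
```

Run:
```python
from h import *
m=vision.camera_model("wrist");go((.611,-.158,.026),84.7)
a=snap("wrist","w9"); s=snap("scene","s9"); p=proj("scene",(.437,.27,.02)).astype(int); print(p)
q=proj("wrist",(.611,-.158,.05),m); print("ring top pred",q); x,y=q.astype(int)
w=cv2.resize(a[y-70:y+55,x-65:x+65],None,fx=4,fy=4,interpolation=cv2.INTER_CUBIC); print(x-65,y-70)
t=cv2.resize(s[p[1]-25:p[1]+60,max(p[0]-70,0):p[0]+30],(270,500)if 0 else (280,238),interpolation=cv2.INTER_CUBIC)
c=np.zeros((500,800,3),np.uint8); c[:,:520]=w; c[:238,520:]=t; c[240:450,520:]=cv2.resize(s,(280,210)); cv2.imwrite("pics/v9.png",c)
```

```text
t18.4 pos [ 0.6104 -0.156   0.1306] w 0.0850 F [0.6 0.2 0.2] yaw_y 84.7 | shift cm [-0.07 -0.2  10.46] turn 0.0 | after turn: -0.07 -0.20 10.46
[292 105]
ring top pred [250.80046534 202.14844211]
185 132
```

View pics/v9.png

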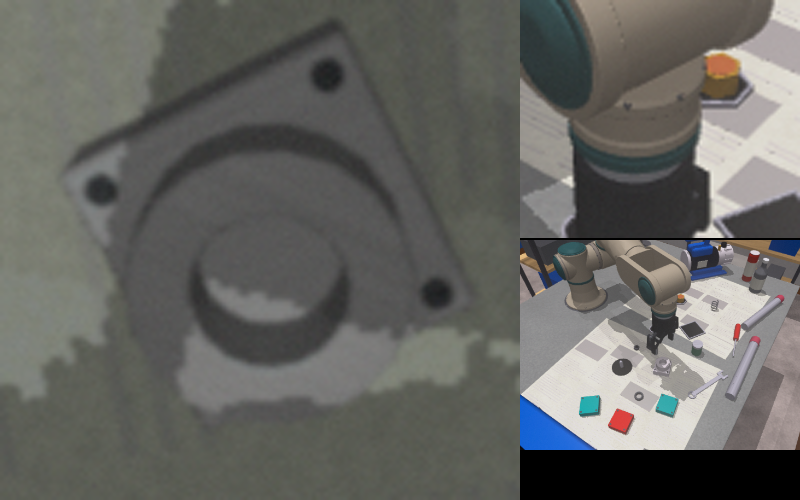

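The plug is in the hex tray. The ring bore centre at (270,290) in the crop gives the ring at about (0.612,-0.157). Grasping the ring.

Request:
{"method": "step_arm", "body": {"series": [[-0.15, -0.1, 1.5, 0, 8.5], [0, 0, 3, 0, 8.5], [0, 0, 3, 0, 8.5], [0, 0, 2, 0, 8.5], [0, 0, 1, 0, 8.5], [0, 0, 0, 0, 8.5], [0, 0, 0, 0, 7], [0, 0, 0, 0, 6], [0, 0, 0, 0, 5.5], [0, 0, 0, 0, 5]], "newtons": 60}}

```text
clock: 19.5
position: [0.6131, -0.1584, 0.0276]
tool_rot: [0.002, 0.046, 0.999, -0.0]
force: [-2.0, 0.3, 6.8]
grip_width: 0.054
```

Request:
{"method": "step_arm", "body": {"series": [[0, 0, 0, 0, 5], [0, 0, 0, 0, 5], [0, 0, 0, 0, 5]]}}

```text
clock: 19.8
position: [0.6131, -0.1584, 0.0276]
tool_rot: [0.002, 0.046, 0.999, -0.0]
force: [-0.9, 0.5, 6.5]
grip_width: 0.0539
```

Request:
{"method": "step_arm", "body": {"series": [[0, 0, -0.5, 0, 5], [0, 0, -1, 0, 5], [0, 0, -2, 0, 5], [0, 0, -3, 0, 5], [0, 0, -2, 0, 5], [0, 0, 0, 0, 5], [0, 0, 0, 0, 5]]}}

```text
clock: 20.5
position: [0.6119, -0.158, 0.1101]
tool_rot: [0.0, 0.046, 0.999, 0.0]
force: [0.4, 0.4, -2.2]
grip_width: 0.0541
```

Run:
```python
from h import *
go((.468,-.2445,.08),84.7)
im=cv2.imread("pics/raw_top.png"); 
g=cv2.cvtColor(im,cv2.COLOR_BGR2GRAY); print(g[218:250,300:334][::2,::2])
m=cv2.inRange(g,0,75); k,l,st,ce=cv2.connectedComponentsWithStats(m); i=l[228,308]; c=cv2.findContours((l==i).astype(np.uint8),0,1)[0][0]; e=cv2.fitEllipse(c); print(e,ray("top",*e[0],.006))
```

```text
t20.5 pos [ 0.6119 -0.158   0.1101] w 0.0541 F [ 0.4  0.4 -2.2] yaw_y 84.7 | shift cm [13.53 -9.94  3.01] turn -0.0 | after turn: 13.53 -9.94 3.01
[[163 162 161 168 180 181 169 155 155 174 174 180 176 179 176 178 178]
 [160 158 158 170 155 132  69  45  48  58  91 137 173 181 176 177 177]
 [157 160 162 127  58  28  19  20  18  19  14  26  86 171 178 178 177]
 [159 162 127  34  25  26  18  24  25  23  22  19  13  80 171 181 177]
 [161 157  67  18  23  20  27  24  24  23  27  25  22  19  83 174 177]
 [164 130  20  26  23  18  21  25  24  16  18  24  23  24  27 139 178]
 [163  82  27  21  20  28  27  17  17  28  17  19  25  29  22 104 180]
 [159  61  21  25  29  21  21  23  72 133  53  26  23  29  20  76 180]
 [160  63  18  22  20  23  14  38  96 166  72  21  19  22  18  63 173]
 [166  83  15  28  20  27  23  27  50  73  25  20  23  26  20  79 178]
 [164 101  11  26  22  23  25  22  18  17  17  24  22  24  17 124 181]
 [162 154  44  18  22  28  26  22  24  24  23  25  23  23  30 156 178]
 [163 165 113  20  24  29  25  22  32  21  20  24  17  19 103 177 177]
 [162 161 157  96  28  15  27  17  26  24  23  20  20  98 174 180 175]
 [159 161 162 161 136  73  25  19  23   8  19  51 101 175 181 178 173]
 [160 164 163 162 170 174 143 113 112 103 143 156 180 179 178 177 177]]
((315.8761291503906, 233.5509033203125), (27.013065338134766, 27.7806453704834), 122.82191467285156) [ 0.46776817 -0.24431399  0.006     ]
```

Request:
{"method": "step_arm", "body": {"series": [[1, -0.7, 0, 0, 5], [2.5, -1.85, 0, 0, 5], [3, -2.2, 0, 0, 5], [3, -2.2, 0, 0, 5], [2.5, -1.85, 0, 0, 5], [1.5, -1.1, 0, 0, 5], [0, 0, 0, 0, 5], [0, 0, 1.5, 0, 5], [0, 0, 1.5, 0, 5], [0, 0, 0, 0, 5]]}}

```text
clock: 21.5
position: [0.4671, -0.2424, 0.076]
tool_rot: [-0.003, 0.046, 0.999, 0.002]
force: [0.3, 0.0, -1.8]
grip_width: 0.0542
```

Request:
{"method": "step_arm", "body": {"series": [[0, 0, 0, 0, 5], [0, 0, 0, 0, 5]]}}

```text
clock: 21.7
position: [0.4689, -0.244, 0.0804]
tool_rot: [0.0, 0.046, 0.999, -0.0]
force: [-0.1, -0.4, -0.2]
grip_width: 0.0543
```

Run:
```python
from h import *
m=vision.camera_model("wrist");go((.468,-.2445,.0105),84.7)
snap("wrist","w10",s=1.5); print(proj("wrist",(.468,-.2445,.042),m)*1.5)
```

```text
t21.7 pos [ 0.4689 -0.244   0.0804] w 0.0543 F [-0.1 -0.4 -0.2] yaw_y 84.7 | shift cm [ 0.08 -0.06  6.99] turn 0.0 | after turn: 0.08 -0.06 6.99
[378.48371751 332.974063  ]
```

View pics/w10.png

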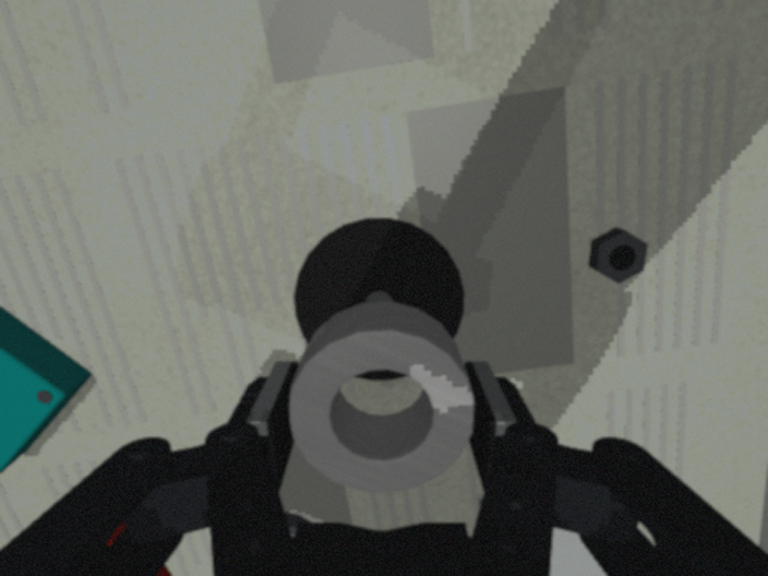

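Run:
```python
from h import *
f=lambda u,v,z:ray("wrist",(u-.5)/1.5,(v-.5)/1.5,z).round(4)
print(f(379,218,.006),f(379,380,.006),f(294,297,.006),f(464,297,.006)); print("bore top",f(382,416,.0804-.0036+.026),"bore l/r",f(329,416,.1028),f(434,416,.1028))
```

```text
[ 0.426  -0.2409  0.006 ] [ 0.5089 -0.2487  0.006 ] [ 0.4603 -0.2856  0.006 ] [ 0.4679 -0.2034  0.006 ]
bore top [ 0.4689 -0.2435  0.1028] bore l/r [ 0.4674 -0.2589  0.1028] [ 0.4702 -0.2284  0.1028]
```

Base centre (0.4675,-0.2448) and bore centre (0.469,-0.2436) agree within 2 mm. Lowering.

Request:
{"method": "step_arm", "body": {"series": [[0.1, -0.1, 0.5, 0, 5], [0, 0, 1, 0, 5], [0, 0, 1.5, 0, 5], [0, 0, 1.5, 0, 5], [0, 0, 1.2, 0, 5], [0, 0, 0.7, 0, 5], [0, 0, 0.4, 0, 5], [0, 0, 0, 0, 5], [0, 0, 0, 0, 5]]}}

```text
clock: 22.65
position: [0.4677, -0.2452, 0.0128]
tool_rot: [0.0, 0.046, 0.999, -0.0]
force: [-0.5, -0.1, -1.7]
grip_width: 0.0539
```

Request:
{"method": "step_arm", "body": {"series": [[0, 0, 0.15, 0, 5], [0, 0, 0.1, 0, 5], [0, 0, 0, 0, 5], [0, 0, 0, 0, 5]]}}

```text
clock: 23.05
position: [0.4674, -0.245, 0.0099]
tool_rot: [0.0, 0.046, 0.999, 0.0]
force: [-0.4, 0.2, -1.0]
grip_width: 0.0539
```

Request:
{"method": "step_arm", "body": {"series": [[0, 0, 0.05, 0, 5.4], [0, 0, 0, 0, 5.8], [0, 0, 0, 0, 6.5], [0, 0, 0, 0, 7.5], [0, 0, -0.5, 0, 8.5], [0, 0, -2, 0, 8.5], [0, 0, -3, 0, 8.5], [0, 0, -3, 0, 8.5], [0, 0, -2.5, 0, 8.5], [0, 0, 0, 0, 8.5]]}}

```text
clock: 24.05
position: [0.4692, -0.2462, 0.1241]
tool_rot: [0.004, 0.046, 0.999, -0.002]
force: [0.2, -0.7, -1.4]
grip_width: 0.0853
```

Request:
{"method": "step_arm", "body": {"series": [[-1, 0.7, 0, 0, 8.5], [-2.5, 1.85, 0, 0, 8.5], [-3, 2.2, 0, 0, 8.5], [-3, 2.2, 0, 0, 8.5], [-2.5, 1.85, 0, 0, 8.5], [-1.5, 1.1, 0, -6.8, 8.5], [0, 0, 0, -6.8, 8.5], [0, 0, 0, -6.8, 8.5], [0, 0, 0, -6.8, 8.5], [0, 0, 0, 0, 8.5]]}}

```text
clock: 25.05
position: [0.6107, -0.158, 0.1172]
tool_rot: [-0.001, -0.191, 0.982, 0.001]
force: [-0.3, -0.4, 0.0]
grip_width: 0.0851
```

Request:
{"method": "step_arm", "body": {"series": [[0, 0, 0, 0, 8.5], [0, 0, 0, 0, 8.5]]}}

```text
clock: 25.25
position: [0.6108, -0.1587, 0.1186]
tool_rot: [-0.0, -0.189, 0.982, 0.0]
force: [-0.3, 0.6, -0.3]
grip_width: 0.0853
```

Run:
```python
from h import *
m=vision.camera_model("wrist");go((.612,-.1575,0),112)
im=snap("wrist","w11"); q=proj("wrist",(.612,-.1575,.024),m); print(q)
x,y=q.astype(int); a=im[y-75:y+75,x-75:x+75]; 
s=snap("scene","s11"); p=proj("scene",(.468,-.2445,.03)).astype(int)
b=s[p[1]-40:p[1]+40,p[0]-45:p[0]+45]; c=np.zeros((600,800,3),np.uint8); c[:560,:560]=0
c[:525,:525]=cv2.resize(np.clip(a*1.6,0,255).astype(np.uint8),None,fx=3.5,fy=3.5,interpolation=cv2.INTER_CUBIC); c[:240,530:800]=cv2.resize(b,(270,240),interpolation=cv2.INTER_CUBIC)
cv2.imwrite("pics/v11.png",c); print(x-75,y-75)
g=cv2.GaussianBlur(cv2.cvtColor(im,cv2.COLOR_BGR2GRAY),(3,3),0)
print("holes:",)
for hx,hy in [(1,1),(1,-1),(-1,1),(-1,-1)]:
    t=np.radians(22); X=.612+.026*(hx*np.cos(t)-hy*np.sin(t)); Y=-.1575+.026*(hx*np.sin(t)+hy*np.cos(t))
    u,v=proj("wrist",(X,Y,.024),m).round().astype(int); w=g[v-9:v+10,u-9:u+10].astype(float); k=np.unravel_index(w.argmin(),w.shape)
    W=np.clip(w.min()+12-w,0,None); yy,xx=np.mgrid[:w.shape[0],:w.shape[1]]; cu,cv_=u-9+(W*xx).sum()/W.sum(),v-9+(W*yy).sum()/W.sum()
    print((u,v),round(cu,1),round(cv_,1),w.min(),np.median(w),ray("wrist",cu,cv_,.024,m).round(4))
```

```text
t25.2 pos [ 0.6108 -0.1587  0.1186] w 0.0853 F [-0.3  0.6 -0.3] yaw_y 111.8 | shift cm [-0.16  0.06 11.86] turn -0.2 | after turn: -0.16 0.06 11.86
[254.7731396  197.40418348]
179 122
holes:
(np.int64(287), np.int64(227)) 287.2 226.7 35.0 84.0 [ 0.6256 -0.1234  0.024 ]
(np.int64(223), np.int64(228)) 223.8 227.1 37.0 89.0 [ 0.6451 -0.1715  0.024 ]
(np.int64(288), np.int64(165)) 289.2 164.6 34.0 83.0 [ 0.5775 -0.1427  0.024 ]
(np.int64(221), np.int64(165)) 222.9 165.5 37.0 92.0 [ 0.5971 -0.1899  0.024 ]
```

The four holes give the plate centre at (0.6113,-0.1569) and its yaw at 21.9°. Grasping it.

Request:
{"method": "step_arm", "body": {"series": [[-0.1, 0.15, 1.5, -0.2, 8.5], [0, 0, 3, 0, 8.5], [0, 0, 3, 0, 8.5], [0, 0, 2, 0, 8.5], [0, 0, 1.5, 0, 8.5], [0, 0, 0.9, 0, 8.5], [0, 0, 0, 0, 8.5], [0, 0, 0, 0, 8.5], [0, 0, 0, 0, 7.5], [0, 0, 0, 0, 6.8]], "newtons": 80}}

```text
clock: 26.35
position: [0.6119, -0.1574, 0.0015]
tool_rot: [0.001, -0.192, 0.981, -0.0]
force: [-0.2, 1.3, 0.5]
grip_width: 0.0679
```

Request:
{"method": "step_arm", "body": {"series": [[0, 0, 0, 0, 6.4], [0, 0, 0, 0, 6], [0, 0, 0, 0, 6], [0, 0, 0, 0, 6], [0, 0, 0, 0, 6]]}}

```text
clock: 26.85
position: [0.6122, -0.1575, 0.002]
tool_rot: [0.001, -0.191, 0.981, -0.001]
force: [-1.9, 0.0, 7.0]
grip_width: 0.0644
```

Request:
{"method": "step_arm", "body": {"series": [[0, 0, -0.5, 0, 6], [0, 0, -1, 0, 6], [0, 0, -2, 0, 6], [0, 0, -2, 0, 6], [0, 0, -2, 0, 6], [0, 0, -0.5, 0, 6], [0, 0, 0, 0, 6], [0, 0, 0, 0, 6]]}}

```text
clock: 27.65
position: [0.6107, -0.157, 0.079]
tool_rot: [-0.001, -0.192, 0.981, 0.001]
force: [0.3, -0.1, -2.7]
grip_width: 0.0638
```

Run:
```python
from h import *
go((.6028,.109,.05),151.8)
im=cv2.imread("pics/raw_top.png"); g=cv2.cvtColor(im,cv2.COLOR_BGR2GRAY)
for thr in (50,60,75,90):
    k,l,st,ce=cv2.connectedComponentsWithStats((g<thr).astype(np.uint8)); i=l[186,193]; c=cv2.findContours((l==i).astype(np.uint8),0,1)[0][0]
    b=cv2.boxPoints(cv2.minAreaRect(c)); w=np.array([ray("top",*q,.005)[:2] for q in b]); e=w[1]-w[0]; print(thr,w.mean(0),np.degrees(np.arctan2(e[1],e[0]))%90)
```

```text
t27.6 pos [ 0.6107 -0.157   0.079 ] w 0.0638 F [ 0.3 -0.1 -2.7] yaw_y 112.1 | shift cm [-9.28 24.94  2.92] turn -39.7 | after turn: -23.07 13.26 2.92
50 [0.60278084 0.11047818] 61.82302657756575
60 [0.60240199 0.11047189] 62.22020195258608
75 [0.60256655 0.11081051] 61.83002190001211
90 [0.60283242 0.11064259] 61.50431440402956
```

Request:
{"method": "step_arm", "body": {"series": [[0.7, 0.3, -1, 0, 6], [1.5, 0.6, -1, 0, 6], [1.5, 0.6, 0, 0, 6], [-1.3, 2.35, 0, 0, 6], [-1.8, 3.2, 0, 0, 6], [-1.8, 3.2, 0, 0, 6], [-1.8, 3.2, 0, 0, 6], [-1.8, 3.2, 0, 0, 6], [-1.8, 3.2, 0, 0, 6], [-1.5, 2.7, 0, 0, 6]]}}

```text
clock: 28.65
position: [0.6009, 0.084, 0.1001]
tool_rot: [-0.0, -0.192, 0.981, 0.0]
force: [0.1, -0.7, -2.7]
grip_width: 0.0639
```

Request:
{"method": "step_arm", "body": {"series": [[-1.2, 2.3, 0, 0, 6], [0, 0, 0, -5, 6], [0, 0, 0, -7.5, 6], [0, 0, 0, -7.5, 6], [0, 0, 0, -7.5, 6], [0, 0, 0, -7, 6], [0, 0, 0, -5.2, 6], [0, 0, 0, 0, 6], [0, 0, 0, 0, 6]]}}

```text
clock: 29.55
position: [0.6036, 0.1079, 0.1001]
tool_rot: [-0.0, -0.512, 0.859, 0.0]
force: [-0.2, 0.3, -3.3]
grip_width: 0.0644
```

Run:
```python
from h import *
m=vision.camera_model("wrist");go((.6027,.1100,.0055),151.8)
im=snap("wrist","w12"); 
for z in(.003,.007): print([ (proj("wrist",(.6027+np.cos(np.radians(t))*r,.110+np.sin(np.radians(t))*r,z),m)).round(1).tolist() for t in (61.8+45+90*np.arange(4)) for r in [.042*2**.5 if z==.003 else .046*2**.5]])
a=np.clip(im*1.6,0,255).astype(np.uint8)[110:330,100:410]; cv2.imwrite("pics/v12.png",cv2.resize(a,None,fx=2.5,fy=2.5,interpolation=cv2.INTER_CUBIC))
```

```text
t29.6 pos [0.6036 0.1079 0.1001] w 0.0644 F [-0.2  0.3 -3.3] yaw_y 151.6 | shift cm [-0.14  0.18  9.46] turn -0.2 | after turn: -0.14 0.18 9.46
[[306.8, 243.8], [312.0, 143.9], [201.9, 144.3], [207.1, 244.1]]
[[312.2, 250.3], [318.6, 139.3], [195.4, 139.7], [201.9, 250.6]]
```

View pics/v12.png

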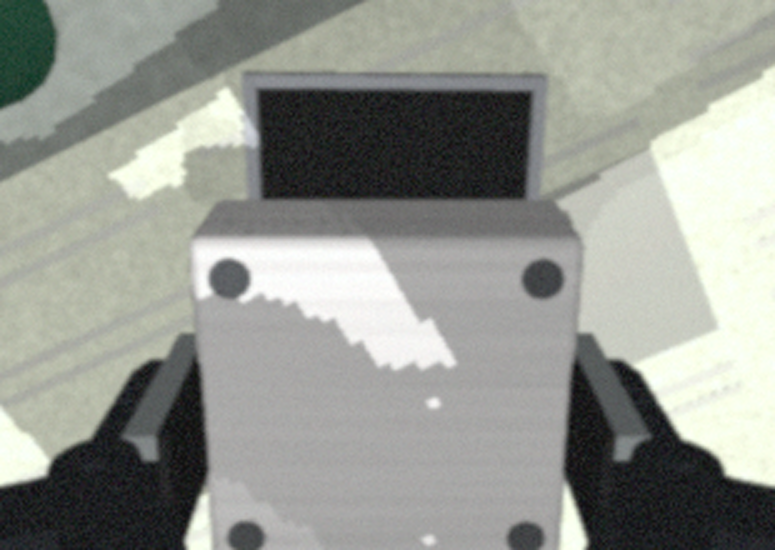

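The plate is held square to the tray, and the rim corners match the prediction within 1 mm. Lowering.

Request:
{"method": "step_arm", "body": {"series": [[-0.15, 0.2, 1, -0.2, 6], [0, 0, 2, 0, 6], [0, 0, 2.5, 0, 6], [0, 0, 1.5, 0, 6], [0, 0, 1, 0, 6], [0, 0, 0.7, 0, 6], [0, 0, 0.4, 0, 6], [0, 0, 0.2, 0, 6], [0, 0, 0, 0, 6], [0, 0, 0, 0, 6]]}}

```text
clock: 30.6
position: [0.6034, 0.1103, 0.008]
tool_rot: [0.001, -0.515, 0.857, -0.0]
force: [-0.7, -0.4, -2.9]
grip_width: 0.0639
```

Run:
```python
from h import *
go((.6027,.1100,.005),151.8)
```

```text
t30.6 pos [0.6034 0.1103 0.008 ] w 0.0639 F [-0.7 -0.4 -2.9] yaw_y 152.0 | shift cm [0.06 0.05 0.3 ] turn 0.2 | after turn: 0.06 0.05 0.30
```

Request:
{"method": "step_arm", "body": {"series": [[0, 0, 0.15, 0, 6], [0, 0, 0.1, 0, 6], [0, 0, 0, 0, 6], [0, 0, 0, 0, 6]]}}

```text
clock: 31.0
position: [0.6032, 0.1103, 0.0051]
tool_rot: [0.0, -0.515, 0.857, -0.0]
force: [-1.0, 0.2, -1.2]
grip_width: 0.0641
```

Request:
{"method": "step_arm", "body": {"series": [[0, 0, 0.05, 0, 6.6], [0, 0, 0, 0, 7], [0, 0, 0, 0, 7.8], [0, 0, 0, 0, 8.5], [0, 0, -0.5, 0, 8.5], [0, 0, -1.5, 0, 8.5], [0, 0, -3, 0, 8.5], [0, 0, -4, 0, 8.5], [0, 0, -4, 0, 8.5], [0, 0, -4, 0, 8.5]]}}

```text
clock: 32.0
position: [0.6029, 0.1103, 0.1777]
tool_rot: [0.001, -0.515, 0.857, -0.0]
force: [0.2, 0.4, -0.6]
grip_width: 0.0846
```

Request:
{"method": "step_arm", "body": {"series": [[2, 0, -3, 0, 8.5], [3, 0, 0, 0, 8.5], [3, 0, 0, 0, 8.5], [2, 0, 0, 0, 8.5], [0, 0, 0, 0, 8.5], [0, 0, 0, 0, 8.5], [0, 0, 0, 0, 8.5]]}}

```text
clock: 32.7
position: [0.5563, 0.0227, 0.2049]
tool_rot: [0.0, -0.515, 0.857, -0.0]
force: [-0.2, 0.9, 0.5]
grip_width: 0.0847
```

Run:
```python
from h import *
go((.6027,.11,.2),151.8)
t0=cv2.imread("pics/raw_scene.png"); s=snap("scene","sF"); t=snap("top","tF"); w=snap("wrist","wF")
def blob(n,im,X,cond,r):
    u,v=proj(n,X).round().astype(int); x0,y0=max(u-r,0),max(v-r,0); c=im[y0:v+r,x0:u+r].astype(int)
    m=cond(c).astype(np.uint8); k,l,st,ce=cv2.connectedComponentsWithStats(m)
    if k<2: print("none",u,v); return
    i=1+st[1:,4].argmax(); p=ce[i]+[x0,y0]; print(n,"pred",(u,v),"blob",p.round(1),"bbox",st[i],"world@z",ray(n,*p,X[2]).round(4))
    return
br=lambda c:(c[...,2]>c[...,0]*1.6)&(c[...,2]>60)
blob("scene",s,(.4378,.271,.016),br,30); blob("top",t,(.4378,.271,.029),br,30)
gr=lambda c:(c[...,1]>c[...,2]*1.25)&(c[...,1]>c[...,0]*1.1)&(c[...,1]>20)
for nm,im in(("before",t0),("after",s)): blob("scene",im,(.68,-.001,.03),gr,22)
dk=lambda c:c.max(2)<70
blob("scene",s,(.4516,.012,.015),dk,22); blob("scene",t0,(.4516,.012,.015),dk,22)
# plate in tray: bright region, rect
for n,im in(("wrist",w),("top",t)):
    u,v=proj(n,(.603,.11,.027)).round().astype(int); print(n,u,v)
g=cv2.cvtColor(s,cv2.COLOR_BGR2GRAY)
# hole search in scene for the plate
T=np.radians(61.8)
for hx,hy in [(1,1),(1,-1),(-1,1),(-1,-1)]:
    X=.603+.026*(hx*np.cos(T)-hy*np.sin(T));Y=.1103+.026*(hx*np.sin(T)+hy*np.cos(T))
    for n,im in(("scene",s),("wrist",w)):
        u,v=proj(n,(X,Y,.027)).round().astype(int)
        if not(8<u<504 and 8<v<376): print(n,"out");continue
        q=cv2.GaussianBlur(cv2.cvtColor(im,cv2.COLOR_BGR2GRAY),(3,3),0)[v-6:v+7,u-6:u+7].astype(int); k=np.unravel_index(q.argmin(),q.shape); print(n,(u,v),q.min(),np.median(q),(round(X,4),round(Y,4)),ray(n,u-6+k[1],v-6+k[0],.027).round(4))
# ring on post: bright pixels around
u,v=proj("scene",(.4675,-.245,.032)).round().astype(int); print("ring",u,v); print(g[v-22:v+24:2,u-24:u+26:2])
```

```text
t32.7 pos [0.5563 0.0227 0.2049] w 0.0847 F [-0.2  0.9  0.5] yaw_y 152.0 | shift cm [-9.88 -0.    0.49] turn 0.2 | after turn: -9.88 0.04 0.49
scene pred (np.int64(293), np.int64(106)) blob [290.1 105.9] bbox [23 23  9 16 97] world@z [0.4302 0.2676 0.016 ]
top pred (np.int64(133), np.int64(243)) blob [134.1 242.9] bbox [ 24  22  15  17 195] world@z [0.4372 0.2688 0.029 ]
none 322 197
none 322 197
scene pred (np.int64(246), np.int64(159)) blob [246.1 160.1] bbox [ 15  15  15  16 167] world@z [0.454  0.0091 0.015 ]
scene pred (np.int64(246), np.int64(159)) blob [245.8 161.9] bbox [ 15  21  15   9 101] world@z [0.4572 0.0036 0.015 ]
wrist 254 256
top 192 185
scene (np.int64(319), np.int64(148)) 136 169.0 (np.float64(0.5924), np.float64(0.1455)) [0.5929 0.1456 0.027 ]
wrist (np.int64(276), np.int64(277)) 61 114.0 (np.float64(0.5924), np.float64(0.1455)) [0.592  0.1434 0.027 ]
scene (np.int64(330), np.int64(160)) 83 159.0 (np.float64(0.6382), np.float64(0.1209)) [0.6541 0.1074 0.027 ]
wrist (np.int64(232), np.int64(276)) 61 125.0 (np.float64(0.6382), np.float64(0.1209)) [0.6389 0.1201 0.0
[... 2173 characters left out ...]
11 141 185 187 169 157 112 112 110 105
   78  67  72  72 195 198 202]
 [201 201 195 186  70  69  71  87 111 112 115 114 115 113 113 110 109  99
   68  69  71  82 198 194 203]
 [195 197 201 201  72  71  70  70  97 113 114 114 114 112 112 112  89  67
   70  71  72 142 199 200 205]
 [202 200 194 201 124  70  71  71  69  71  98 111 111 110  83  67  68  70
   73  71  94 201 182 204 203]
 [195 198 201 198 196  96  70  71  71  71  70  70  66  69  69  70  71  72
   71 127 196 198 205 202 203]
 [204 196 195 204 200 198 121  71  72  71  71  69  70  71  70  72  69  76
  133 200 201 200 203 203 206]
 [196 200 199 197 195 203 204 187  96  71  70  70  70  70  69  78 128 170
  201 202 201 203 203 201 200]]
```

Run:
```python
from h import *
a=cv2.imread("pics/raw_scene.png"); b=cv2.imread("pics/raw_sF.png")
u,v=proj("scene",(.68,-.001,.03)).round().astype(int)
t=a[v-18:v+18,u-14:u+14]; r=cv2.matchTemplate(b[v-28:v+28,u-24:u+24],t,cv2.TM_CCOEFF_NORMED); print(cv2.minMaxLoc(r))
w=cv2.cvtColor(cv2.imread("pics/raw_wF.png"),cv2.COLOR_BGR2GRAY); g=cv2.GaussianBlur(w,(3,3),0)
u,v=proj("wrist",(.5678,.0997,.027)).round().astype(int); print(g[v-8:v+9,u-8:u+9])
o=monitor.get_obs(); print(o["clock"],o["dq"].round(3))
```

```text
(-0.2494780272245407, 0.8938663005828857, (0, 20), (10, 10))
[[ 82  82  82  82  82  82  82  81  82  83  82  79  70  54  36  27  24]
 [105 104 104 104 104 104 103 103 104 105 105 101  91  70  45  30  25]
 [125 124 124 125 124 123 122 122 123 125 125 122 110  84  52  31  25]
 [136 136 136 135 132 128 124 123 126 132 135 133 120  92  57  32  23]
 [140 139 139 137 130 118 107 105 112 123 133 135 123  94  58  32  24]
 [141 140 139 134 120  99  84  80  88 105 123 131 122  94  57  32  24]
 [141 140 139 131 110  84  67  63  70  88 113 127 121  94  57  32  25]
 [141 140 138 129 107  79  62  58  63  82 108 125 121  94  57  33  26]
 [141 141 139 131 111  86  69  64  70  88 112 127 121  93  57  33  25]
 [141 141 140 135 122 104  89  84  89 105 123 131 120  91  56  33  23]
 [141 141 140 138 133 124 115 111 115 124 132 133 119  89  54  31  23]
 [141 141 140 140 139 135 132 130 133 136 137 132 116  85  51  29  23]
 [141 141 140 140 140 140 138 137 139 139 138 131 112  81  48  28  23]
 [141 140 140 140 140 140 139 139 139 140 138 130 109  77  47  29  23]
 [140 140 140 140 140 140 139 139 139 140 139 130 108  76  46  29  24]
 [140 140 140 140 140 140 140 139 140 141 140 130 108  75  45  28  23]
 [140 140 141 141 141 140 140 140 141 141 139 130 106  73  44  27  22]]
32.85 [-0.004  0.002  0.003 -0.     0.001 -0.003]
```

```bash
python3 -c "
from plant import arm; print(arm.hand_in())"
```

```text
the job is handed in; nothing more can be done
None
```

I took the stack apart in the order you asked: cap into the round dish, plug into the hex tray, ring over the post and end plate into the square tray. I handed it in at about 33 s with the gripper open and clear of everything. The hand-in reports no verdict.

Last checks, from the final images unless noted:
- **Cap:** it stands in the dish in an earlier scene picture, and the final scene blob agrees. It did not show in the top view, where black on the dark floor can't be told apart.
- **Plug:** its centre is about 2 mm from where I released it and inside the tray.
- **Ring:** it lies on the base with the post inside its bore.
- **End plate:** its four bolt holes are within about 2 mm of where they should be, parallel to the tray. My first pass put one hole about 10 mm off by locking onto a dark edge; the pixel values around it then showed it in place. The scene-camera hole search also gave poor matches for three of the four holes, so I relied on the wrist camera.
- **Tin:** a picture match shows no shift. My colour-threshold check for it found nothing, so it gave no information.

The largest wrist force in the readings I took was about 7 N.

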